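# Release the ratchet bookend and push its sliding end back to the stop

### The job

Make room for more books in the ratchet bookend on the bedside table: press down the release key on its sliding end and, keeping the key down, push the sliding end back along its bar, away from the two books, until it is right up against the stop at the end of the bar. Then let the key spring up so that the sliding end stays locked there. Leave the two books standing where they are, and do not shift the cup, the jar, the pill box or the magnifier.

Things in the scene. Friction and masses are not known exactly. Their poses are not given: they have to be found in the camera images.
- rack: Ratchet bookend fixed to the table, 300 mm long: two aluminium rails (72 mm wide, top at 16 mm) with steel saw teeth in the groove between; white fixed end plate (100 wide, 5 thick, 112 mm high) at its -y end, black stop block (72 x 25, 28 mm high) at its +y end. Origin: on the table under the bar's middle. +y runs along the bar towards the stop, the way the sliding end opens; x across, z up.
- jaw (a joint): Travel (m) of the sliding end along +y of rack. 0 = 52 mm from the fixed end plate, 0.130 = fully back against the stop block. It slides with about 2 N of friction, but the ratchet blocks it towards + (after at most 10 mm of play) unless the release key is down; towards 0 it clicks along freely.
- jaw_face (a point): Mid-width point of the side of the sliding end that faces the books, 55 mm above the table; axes as rack. The sliding end is a white end plate (100 mm wide, 5 thick, top at 105 mm) with a black carriage behind it (towards +y): 92 mm wide, 83 mm long, deck 42 mm above the table, an upright push lip at its back end.
- push_lip (a point): Middle of the upper edge of the push lip, on the side facing the end plate: 80 mm towards +y from jaw_face, 70 mm above the table. The lip is 76 mm wide, 8 thick and stands 28 mm above the deck; a fingertip on the key pushes against it to slide the sliding end towards +y. The pocket between end plate and lip is 75 mm long, open at both sides.
- release_pad (a point): Centre of the top of the release key: a ribbed grey pad in the deck of the sliding end, 44 mm across the bar by 40 mm along it, 55 mm towards +y from jaw_face, 25 mm short of the push lip. Its top is 52 mm above the table when up (10 mm proud of the deck). It moves straight down and travels with the sliding end.
- release (a joint): How far the release key is pressed down, in m: 0 = up, 0.008 = fully down. Spring-loaded: 1.8 N starts it, 6 N holds it fully down. The ratchet lets go from about 0.004 on, and catches again as soon as the key comes up; it can stay a few mm low while the pawl rests on a tooth.
- book_thick: Blue pocket book standing on its long edge across the bar next to the fixed end plate: 148 mm (x) by 26 mm (y) by 100 mm (z). Origin: centre of its underside, which rests on the rails 16 mm above the table.
- book_thin: Brown pocket book standing likewise, between the thick book and the sliding end: 148 mm (x) by 20 mm (y) by 100 mm (z). Origin: centre of its underside, on the rails.
- cup: Yellow cup, loose, 74 mm wide at the rim, 85 mm high, beside the bookend. Origin: centre of its underside.
- jar: Black hearing aid drying jar with twist cap, loose, 62 mm wide, 74 mm high, beside the bookend. Origin: centre of its underside.
- pillbox: Steel pill box, loose, 56 x 91 x 25 mm, beside the bookend. Origin: centre of its underside.
- magnifier: Clear plastic magnifying sheet in a frame, lying loose beside the bookend: frame 140 mm (x) by 200 mm (y), 8 mm thick, with a 24 mm wide grip reaching to 170 mm from the frame's centre along +y. Origin: underside, at the frame's centre.
Things that resemble listed ones, but are neither listed nor needed, are in the scene too. There is more than one size of the book_thin; the one meant has the size given above.

How it is judged (in metres and radians):
On the way, in this order (a step that is already met when the one before it is completed fails the run):
1. the release key is pressed down far enough to free the ratchet (value of joint release above 0.0045 m), for 0.1 s.
2. the sliding end is pushed back against the end stop (value of joint jaw above 0.125 m), for 0.1 s.
At the end, for the whole second after the job is handed in: The sliding end rests within 5 mm of the end stop (joint jaw above 0.125), the release key is up again (less than 3 mm down), and both books stand upright (within 0.15 rad) within 20 mm of where they were (value of joint jaw above 0.125 m and value of joint release below 0.003 m and velocity of joint jaw below 0.005 m/s and angle between each of book_thick, book_thin's own z axis and vertical below 0.15 rad and distance of each of book_thick, book_thin from where it was at the start of the episode below 0.02 m); the robot touches nothing.
It fails at once if a book is knocked over, lifted or shoved (tilted over 0.3 rad or moved over 25 mm) (angle between any of book_thick, book_thin's own z axis and vertical above 0.3 rad or distance of any of book_thick, book_thin from where it was at the start of the episode above 0.025 m).
It fails at once if the cup, jar, pill box or magnifier is lifted or shifted by more than 20 mm (distance of any of cup, jar, pillbox, magnifier from where it was at the start of the episode above 0.02 m).
It also fails if it takes over 35 s, if anything falls off the work surface, if the arm or the gripper's body presses on something with over 40 N, if the wrist force passes 120 N, or if a joint passes its speed limit or range.

### The arm

A 7-joint arm with a two-finger parallel gripper is mounted at the origin on the work surface. World frame = base frame: x ahead of the robot, y to its left, z up, the work surface at z = 0. Lengths are in m, angles in degrees, forces in N, time in s.
With the tool pointing down it reaches from about 0.425 to 0.875 m from the base axis. Payload 4.7 kg.
Tool frame: the origin (TCP) lies between the finger pads; the fingertips stand 8 mm ahead of it and the grasp point (between the pads) lies 11 mm behind it; z points along the fingers, y is the line along which they close (so a half turn about z gives the same grasp; the last joint's range is limited). The gripper opens to 87 mm and grips with 3 to 60 N. Pads are 19 mm wide; open, the fingers measure 117 mm over their backs; the gripper's body (75 mm by 190 mm) begins 51 mm behind the grasp point.
Start: joints at [-63.822, 18.392, -4.016, 83.108, 1.295, 78.541, -3.26], TCP at [0.279, 0.587, 0.231] pointing down, gripper open.
Joint ranges: [-163.93, 163.93], [-17.29, 119.83], [-79.2, 71.16], [3.27, 140.29], [-89.18, 269.18], [5.43, 117.66], [-154.24, 154.24]. Speed limits (degrees/s): [147.25, 147.25, 180, 180, 180, 180, 180].

### API

Orientations are given as [roll, pitch, yaw] about the fixed x, y, z axes, in that order (R = Rz(yaw) Ry(pitch) Rx(roll)).
In Python, from cell import env, viewer gives the robot as it stands. The module is installed in compiled form; this text tells all that it offers.
- The arm moves only by the tool arm_command, never from a script. Its argument "series" is a list of rows, each a list of 2 entries, a list of its own where there are three numbers: the shift along the tool's x, y, z in mm, then the turn about the tool's z in rad. A call has exactly 5 rows; each row is the pose to reach, as a shift and turn from the pose commanded when the call began, along the tool's axes at that moment; what a row does not reach only later rows make up. A row lasts 1/10 s, in which the tool goes at most 50 mm and 8.59 degrees, less where a joint would pass 70% of its speed; a pose out of reach is approached as far as the arm can. A call with a gripper value outside its range is refused whole. "grip" is the gripper command: -1 is fully open, 1 is shut, values between are in proportion, set as the call begins (left out, the last holds). The fingers move at their own pace and stop on an object; "grip_force" is the grip in N (left out, the last holds). Time passes only in rows, so rows that repeat a pose let the fingers close, or fill a call up. It gives the time, the measured TCP pose, the force, the opening and the grip force at its end, in the units of the state.
- env.get_obs(): the state, without advancing time (a new reading comes with each control period).
- viewer.read_camera(name): name is "side" or "top" or "wrist"; returns (picture, depth): 420x560x3 uint8, blue, green, red; 420x560 float32, m along the optical axis (not along the pixel's ray), 0 where there is no reading.
- viewer.calibration(name): a dict with "K" (3x3 intrinsics, pixels), "T" (4x4, takes a point from camera to world coordinates); the wrist camera has in their place "hand_eye" (4x4, takes a point from camera to tool coordinates, whose origin is the TCP and whose axes are the flange's). Camera axes: x right, y up, looking along -z (the intrinsics and any distortion apply to the point x, -y, -z); pixel columns grow to the right and rows downward; lengths in m; the calibration is good to about 2 mm. A picture is of the moment at which its call begins: read the wrist's pose just before it. calibration takes no time and is no camera call.
- env.sign_off(): hands the job in; it is judged then, once.
The state is a dict: "time_s": time; "qpos": joint angles; "joint_velocities": joint speeds; "effort": joint torques, N m; "tool_pos": TCP position; "tool_rot": TCP orientation; "force": force on the tool from outside, world axes, zero at the start; "wrist_torque": the same for the moment, N m; "grip_width": finger opening in m; "grasp_force": force on a finger pad.
Only numpy, scipy, OpenCV 4.12 (cv2) and the standard library are available. Lean on these libraries where they do the work, as an engineer would, in place of code of your own. Each camera call takes 0.05 s, during which the arm holds its last target. There are 200 camera calls.

## Working session

There is one attempt and no reset: what is moved stays moved. The work goes in short steps, Python scripts to look and compute and a tool call to move; the robot and the scene stay as the last step left them, time stands still between calls to the robot, and variables do not carry over. Pictures are saved under pics/ and viewed, at most 10 in all, crops included, and the job is handed in when it is done.

Besides the shell and the picture viewer there is one more tool, called after "Emit:" in YAML: its name, and indented under it one key for each argument. arm_command: Moves the arm, as the interface text tells. Its arguments: {"type":"object","properties":{"series":{"type":"array"},"grip":{"type":"number"},"grip_force":{"type":"number"}},"required":["series"]}

```bash
mkdir -p pics; cat > h.py <<'E'
import numpy as np, cv2
from cell import env, viewer
def cloud(name):
    im,d=viewer.read_camera(name); c=viewer.calibration(name); K=np.array(c["K"])
    v,u=np.mgrid[:420,:560]
    P=np.stack([(u-K[0,2])/K[0,0]*d,-(v-K[1,2])/K[1,1]*d,-d],-1)
    T=np.array(c["T"]); return im,d,P@T[:3,:3].T+T[:3,3]
E
python3 - <<'E'
from h import *
for n in("top","side"):
    im,d,W=cloud(n); cv2.imwrite(f"pics/{n}.png",im); np.savez(f"{n}.npz",im=im,d=d,W=W)
    print(viewer.calibration(n))
o=env.get_obs(); print(o)
E
```

```text
{'K': array([[439.57176584,   0.        , 282.75585718],
       [  0.        , 439.57176584, 201.84616026],
       [  0.        ,   0.        ,   1.        ]]), 'T': array([[ 0.02707438,  0.98660579, -0.16086018,  0.31543683],
       [-0.9994577 ,  0.02369965, -0.02286137, -0.11184099],
       [-0.01874283,  0.1613919 ,  0.9867124 ,  1.2283233 ],
       [ 0.        ,  0.        ,  0.        ,  1.        ]])}
{'K': array([[498.4115677 ,   0.        , 283.41494139],
       [  0.        , 498.4115677 , 221.64462601],
       [  0.        ,   0.        ,   1.        ]]), 'T': array([[ 0.89507382,  0.22603661, -0.38438303, -0.00379527],
       [-0.445877  ,  0.44198527, -0.77835899, -1.16442149],
       [-0.00604599,  0.86807631,  0.49639397,  0.75835503],
       [ 0.        ,  0.        ,  0.        ,  1.        ]])}
{'time_s': 0.1, 'qpos': array([-63.821854  ,  18.43340808,  -4.01746983,  83.16810175,
         1.29540328,  78.54162731,  -3.26008835]), 'joint_velocities': array([-0.11712609, -0.09926739, -0.03349368, -0.14262346, -0.01408422,
       -0.04027614, -0.04029436]), 'effort': array([ 3.56425528e-05, -4.92574024e+01, -4.05510915e-01, -3.13396025e+01,
       -6.41970173e-02,  3.94981191e-02,  8.86466955e-05]), 'tool_pos': array([0.27832169, 0.5868585 , 0.22958541]), 'tool_rot': array([-1.79902127e+02,  5.31684588e-03,  1.54633289e+02]), 'force': array([-0.41215982, -0.49175224,  0.91262138]), 'wrist_torque': array([ 4.58970873e-03,  7.31870389e-05, -1.50459460e-03]), 'grasp_force': 0.0, 'grip_width': 0.08708889590920445}
```

View pics/top.png

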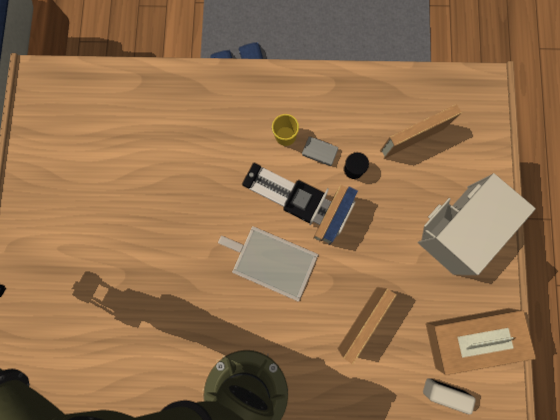

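View pics/side.png

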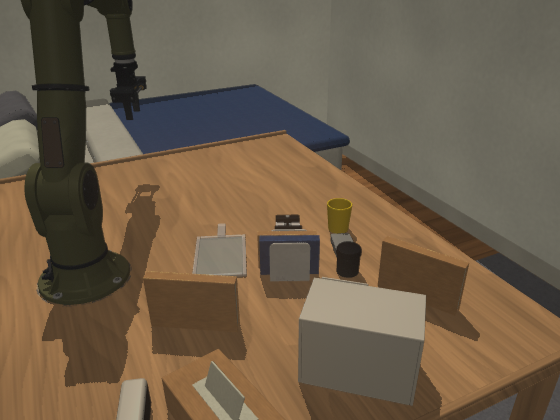

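The top view shows the bookend: stop block at (252,176), carriage with its grey pad at (303,200), end plate at about (320,208), thin brown book at (328,212) and blue book at (343,216). The magnifier is at (275,263), cup at (285,127), pill box at (321,151) and jar at (356,165). The brown boards at (420,130) and (370,325) are taller or longer lookalikes standing elsewhere. The brown book in the rack is the one meant, since it sits between the blue book and the sliding end. The side view agrees.

```bash
python3 - <<'E'
from h import *
z=np.load("top.npz"); im,W=z["im"],z["W"]
cv2.imwrite("pics/crop.png",cv2.resize(im[150:250,235:365],None,fx=5.5,fy=5.5,interpolation=cv2.INTER_CUBIC))
roi=np.zeros((420,560),bool); roi[150:250,235:365]=1
hsv=cv2.cvtColor(im,cv2.COLOR_BGR2HSV)
# stop & rail & deck & tops by height
def rep(n,m):
    m=m&roi; nn,l,s,c=cv2.connectedComponentsWithStats(m.astype(np.uint8))
    for i in range(1,nn):
        if s[i,4]<15: continue
        p=W[l==i]; r=cv2.minAreaRect(p[:,:2].astype(np.float32)*1000)
        print(n,s[i,4],c[i].round(1),np.median(p,0).round(4),"rect",np.round(r[0],1),np.round(r[1],1),round(r[2],1))
Z=W[...,2]; S=hsv[...,1];V=hsv[...,2]
rep("rail",(Z>.012)&(Z<.021)&(S<60)&(V>120))
rep("stop",(Z>.022)&(Z<.034)&(V<70))
rep("deck",(Z>.036)&(Z<.047)&(V<80))
rep("pad",(Z>.047)&(Z<.058))
rep("lip",(Z>.062)&(Z<.076)&(V<80))
rep("plate",(Z>.098)&(Z<.109)&(S<70)&(V>120))
rep("tops",(Z>.110)&(Z<.122))
rep("brown",(Z>.110)&(Z<.122)&(hsv[...,0]<30))
rep("blue",(Z>.110)&(Z<.122)&(hsv[...,0]>100))
tab=W[100:110,100:110,2]; print("table z",np.median(tab), np.median(W[300:310,150:160,2]))
E
```

```text
rail 298 [276.1 179.4] [ 0.576 -0.063  0.016] rect [575.2 -62.1] [100.4  30. ] 65.1
rail 302 [268.8 193.1] [ 0.5373 -0.0443  0.0159] rect [539.1 -44.3] [100.7  31. ] 64.4
stop 178 [251.2 175.1] [0.5825 0.0064 0.028 ] rect [585.2   7.2] [22.8 69.5] 64.4
deck 639 [305.3 201.8] [ 0.5049 -0.15    0.0418] rect [ 514.9 -140.8] [79.8 90.8] 64.0
pad 235 [300.7 198.1] [ 0.5187 -0.1336  0.0519] rect [ 519.1 -133.1] [40.  46.6] 62.6
lip 304 [355.5 163.7] [ 0.6125 -0.2793  0.0732] rect [ 613.6 -275.8] [50.6 57.8] 89.3
lip 65 [291.6 192.2] [ 0.5314 -0.1066  0.0693] rect [ 531.8 -107.6] [ 7.1 75.1] 64.6
plate 56 [319.  204.7] [ 0.4938 -0.1796  0.1047] rect [ 495.4 -180.4] [ 3.5 90.7] 64.7
tops 1075 [336.5 212.5] [ 0.4727 -0.2247  0.1156] rect [ 472.  -225.5] [ 52.5 153.2] 64.5
brown 459 [330.7 211. ] [ 0.4762 -0.2097  0.1156] rect [ 475.9 -210.3] [ 21.6 147.2] 64.5
blue 571 [340.3 213.7] [ 0.4692 -0.2329  0.1158] rect [ 470.3 -233.4] [ 25.2 146.5] 64.3
table z -0.0002695676358316357 -0.0005357471872766695
```

View pics/crop.png

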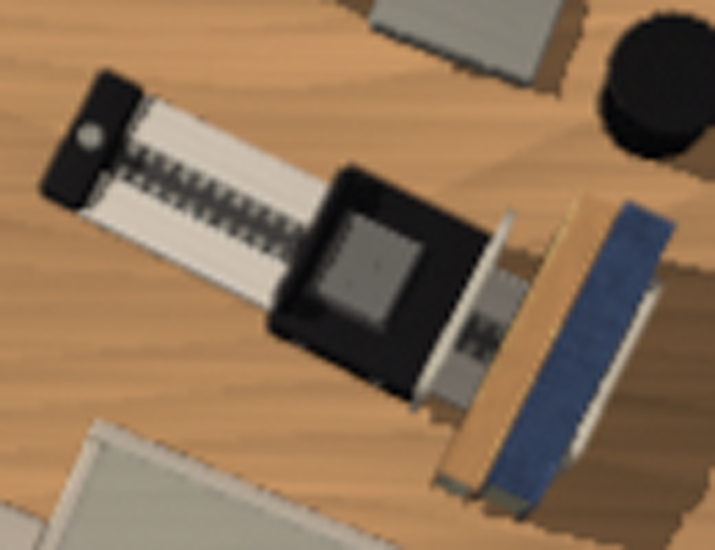

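The brown book in the rack measures about 20 x 147 mm, so it is the one meant. The pad (height 52 mm), lip (70 mm, 7 x 75 mm) and stop (28 mm) all match the given sizes. The bar's +y points at 64.5° yaw, with about 110 mm left to travel. I'll shut the gripper and go over, keeping high.

Emit:
arm_command:
  series:
    - [[-34,-35,0],0]
    - [[-68,-70,0],0]
    - [[-102,-105,0],0]
    - [[-136,-140,0],0]
    - [[-170,-175,0],0]
  grip: 1
  grip_force: 20

```text
time_s: 0.6
tool_pos: [0.3574, 0.3542, 0.2302]
tool_rot: [-180.0, -0.0, 154.6]
force: [1.1, 0.1, 0.3]
grip_width: 0.0551
grasp_force: 0.0
```

Emit:
arm_command:
  series:
    - [[-34,-35,0],0]
    - [[-68,-70,0],0]
    - [[-102,-105,0],0]
    - [[-136,-140,0],0]
    - [[-170,-175,0],0]

```text
time_s: 1.1
tool_pos: [0.4358, 0.1233, 0.2304]
tool_rot: [180.0, -0.0, 154.6]
force: [0.7, 0.6, -0.9]
grip_width: 0.015
grasp_force: 0.0
```

Emit:
arm_command:
  series:
    - [[-34,-35,0],0]
    - [[-68,-70,0],0]
    - [[-102,-105,0],0]
    - [[-136,-140,0],0]
    - [[-170,-175,0],0]

```text
time_s: 1.6
tool_pos: [0.5145, -0.1074, 0.2305]
tool_rot: [180.0, 0.0, 154.7]
force: [1.2, 1.8, -1.0]
grip_width: 0.0005
grasp_force: 0.0
```

Emit:
arm_command:
  series:
    - [[0,0,0],0.14]
    - [[0,0,0],0.28]
    - [[0,0,0],0.42]
    - [[0,0,0],0.56]
    - [[0,0,0],0.7]

```text
time_s: 2.1
tool_pos: [0.5141, -0.1056, 0.2301]
tool_rot: [-180.0, -0.0, 114.2]
force: [0.1, -0.6, -0.3]
grip_width: 0.0006
grasp_force: 0.0
```

```bash
python3 -c "
from h import *
o=env.get_obs();print(o['time_s'],o['tool_pos'],o['tool_rot'],o['qpos'],o['force'],o['grip_width'])"
```

```text
2.1 [ 0.51409184 -0.10556431  0.23014124] [-1.79960132e+02 -2.11619777e-02  1.14189684e+02] [-25.80911522   2.79175371  35.93161492 101.98509451  -1.68430487
  75.80452434  34.69430299] [ 0.14619527 -0.6480419  -0.3383739 ] 0.0006321946298107485
```

Emit:
arm_command:
  series:
    - [[0,0,0],0.145]
    - [[0,0,0],0.29]
    - [[0,0,0],0.435]
    - [[0,0,0],0.58]
    - [[0,0,0],0.725]

```text
time_s: 2.6
tool_pos: [0.5141, -0.1055, 0.2302]
tool_rot: [-180.0, 0.0, 72.6]
force: [0.3, 0.1, -0.3]
grip_width: 0.0008
grasp_force: 0.0
```

Emit:
arm_command:
  series:
    - [[0,0,0],0.145]
    - [[0,0,0],0.145]
    - [[0,0,0],0.145]
    - [[0,0,0],0.145]
    - [[0,0,0],0.145]

```text
time_s: 3.1
tool_pos: [0.5144, -0.1056, 0.2305]
tool_rot: [-180.0, -0.0, 64.8]
force: [0.7, 0.7, 0.7]
grip_width: 0.0004
grasp_force: 0.0
```

Emit:
arm_command:
  series:
    - [[-14,16,0],0]
    - [[-14,16,45],0]
    - [[-14,16,90],0]
    - [[-14,16,125],0]
    - [[-14,16,145],0]

```text
time_s: 3.6
tool_pos: [0.5209, -0.1247, 0.0825]
tool_rot: [-179.8, 0.1, 64.7]
force: [-0.1, 0.5, 0.7]
grip_width: 0.0003
grasp_force: 0.0
```

```bash
python3 - <<'E'
from h import *
im,d=viewer.read_camera("side"); o=env.get_obs(); print(o['tool_pos'],o['tool_rot'],o['force'])
w,_=viewer.read_camera("wrist")
s=cv2.resize(im[150:300,220:400],None,fx=3,fy=3)
w=cv2.resize(w,(800,600))
cv2.imwrite("pics/s2.png",s); cv2.imwrite("pics/w2.png",w)
E
```

```text
[ 0.51948052 -0.12438421  0.08036205] [-179.59765379    0.19183697   64.75073218] [-0.79696727  0.35660351 -1.51880144]
```

View pics/s2.png

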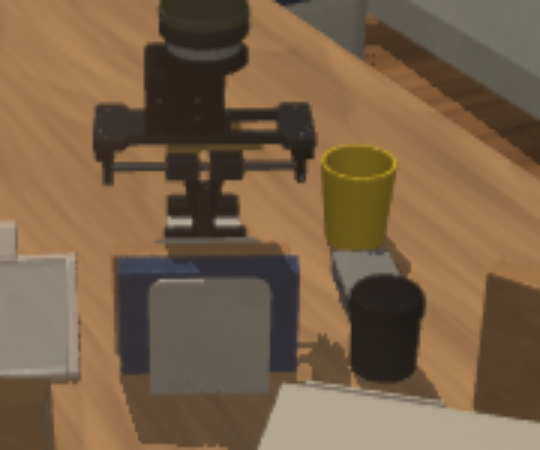

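View pics/w2.png

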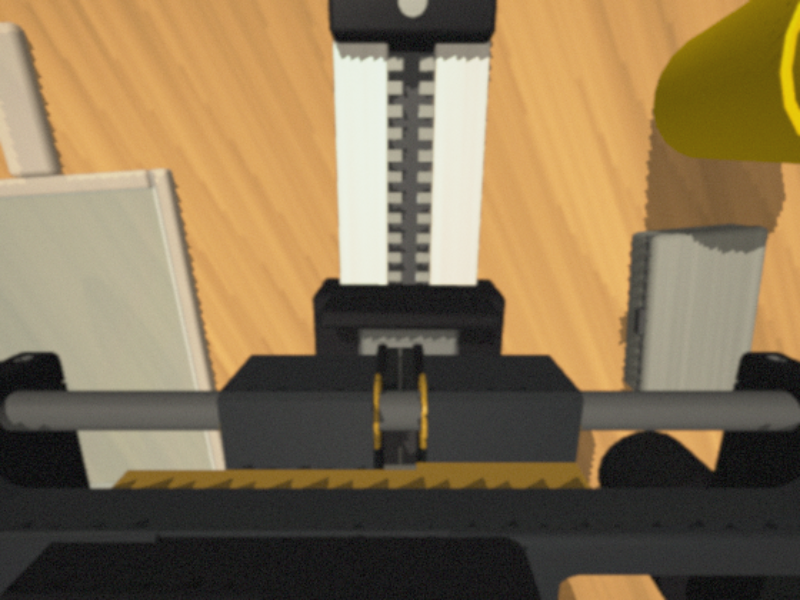

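The wrist view shows the shut fingers (400,400) centred across the grey pad (408,345), just short of the lip (408,315). The side view shows the gripper clear of the books and the cup. Now press down.

Emit:
arm_command:
  series:
    - [[0,2,8],0]
    - [[0,2,15],0]
    - [[0,2,20],0]
    - [[0,2,20],0]
    - [[0,2,20],0]

```text
time_s: 4.2
tool_pos: [0.5249, -0.1259, 0.0659]
tool_rot: [180.0, -0.0, 64.7]
force: [-0.3, -0.2, 1.0]
grip_width: 0.0002
grasp_force: 0.0
```

Emit:
arm_command:
  series:
    - [[0,0,2],0]
    - [[0,0,4],0]
    - [[0,0,5],0]
    - [[0,0,6],0]
    - [[0,0,6],0]

```text
time_s: 4.7
tool_pos: [0.5248, -0.1258, 0.0597]
tool_rot: [-180.0, -0.0, 64.7]
force: [-1.2, 0.4, 2.0]
grip_width: 0.0004
grasp_force: 1.0
```

Emit:
arm_command:
  series:
    - [[0,0,2],0]
    - [[0,0,4],0]
    - [[0,0,6],0]
    - [[0,0,7],0]
    - [[0,0,7],0]

```text
time_s: 5.2
tool_pos: [0.5249, -0.1258, 0.0527]
tool_rot: [180.0, -0.0, 64.7]
force: [-1.6, 1.5, 5.4]
grip_width: 0.0006
grasp_force: 2.7
```

Key down by about 7 mm at 5.4 N. Now push towards the stop.

Emit:
arm_command:
  series:
    - [[3,0,0.5],0]
    - [[6,0,0.5],0]
    - [[10,0,0.5],0]
    - [[15,0,0.5],0]
    - [[20,0,0.5],0]

```text
time_s: 5.7
tool_pos: [0.533, -0.109, 0.0523]
tool_rot: [180.0, 0.1, 64.6]
force: [-2.8, -0.9, 5.0]
grip_width: 0.0007
grasp_force: 2.8
```

Emit:
arm_command:
  series:
    - [[5,0,0],0]
    - [[10,0,0],0]
    - [[15,0,0],0]
    - [[20,0,0],0]
    - [[25,0,0],0]

```text
time_s: 6.2
tool_pos: [0.5439, -0.0864, 0.0523]
tool_rot: [180.0, 0.1, 64.6]
force: [-2.2, -2.5, 5.9]
grip_width: 0.0005
grasp_force: 2.8
```

Emit:
arm_command:
  series:
    - [[6,0,0],0]
    - [[12,0,0],0]
    - [[18,0,0],0]
    - [[24,0,0],0]
    - [[30,0,0],0]

```text
time_s: 6.7
tool_pos: [0.5569, -0.0593, 0.0524]
tool_rot: [180.0, 0.1, 64.6]
force: [-1.8, -2.1, 6.1]
grip_width: 0.0006
grasp_force: 2.8
```

Emit:
arm_command:
  series:
    - [[6,0,0],0]
    - [[12,0,0],0]
    - [[18,0,0],0]
    - [[24,0,0],0]
    - [[30,0,0],0]

```text
time_s: 7.2
tool_pos: [0.5699, -0.0323, 0.0524]
tool_rot: [179.9, 0.1, 64.6]
force: [-1.8, -1.1, 5.4]
grip_width: 0.0003
grasp_force: 2.8
```

Emit:
arm_command:
  series:
    - [[3,0,0],0]
    - [[6,0,0],0]
    - [[8,0,0],0]
    - [[10,0,0],0]
    - [[10,0,0],0]

```text
time_s: 7.7
tool_pos: [0.5741, -0.0238, 0.0524]
tool_rot: [179.9, 0.1, 64.6]
force: [-1.4, -2.1, 5.4]
grip_width: 0.0001
grasp_force: 2.8
```

Emit:
arm_command:
  series:
    - [[1,0,0],0]
    - [[2,0,0],0]
    - [[3,0,0],0]
    - [[4,0,0],0]
    - [[4,0,0],0]

```text
time_s: 8.2
tool_pos: [0.5747, -0.0226, 0.0524]
tool_rot: [180.0, 0.3, 64.5]
force: [-3.9, -6.4, 7.7]
grip_width: 0.0006
grasp_force: 5.1
```

Emit:
arm_command:
  series:
    - [[1,0,0],0]
    - [[2,0,0],0]
    - [[2,0,0],0]
    - [[2,0,0],0]
    - [[2,0,0],0]

```text
time_s: 8.7
tool_pos: [0.5747, -0.0225, 0.0524]
tool_rot: [-180.0, 0.4, 64.5]
force: [-6.2, -9.7, 10.5]
grip_width: 0.0002
grasp_force: 7.0
```

Stopped hard against the block at about 11 N. Now lift straight up while keeping a light push, so that the pad isn't dragged back.

Emit:
arm_command:
  series:
    - [[-2,0,-2],0]
    - [[-3,0,-5],0]
    - [[-4,0,-9],0]
    - [[-5,0,-14],0]
    - [[-7,0,-20],0]

```text
time_s: 9.2
tool_pos: [0.573, -0.0218, 0.0718]
tool_rot: [-179.9, -0.0, 64.7]
force: [0.1, 0.4, 0.0]
grip_width: 0.0001
grasp_force: 0.0
```

Emit:
arm_command:
  series:
    - [[-5,0,-15],0]
    - [[-5,0,-40],0]
    - [[-5,0,-80],0]
    - [[-5,0,-120],0]
    - [[-5,0,-160],0]

```text
time_s: 9.7
tool_pos: [0.5715, -0.0266, 0.2353]
tool_rot: [179.9, -0.1, 64.7]
force: [0.4, 0.5, -0.1]
grip_width: 0.0004
grasp_force: 0.0
```

Emit:
arm_command:
  series:
    - [[20,0,0],0]
    - [[60,0,0],0]
    - [[110,0,0],0]
    - [[160,0,0],0]
    - [[200,0,0],0]

```text
time_s: 10.2
tool_pos: [0.6573, 0.1587, 0.2326]
tool_rot: [-180.0, -0.2, 64.9]
force: [-0.0, 0.3, 0.7]
grip_width: 0.0006
grasp_force: 0.0
```

```bash
python3 - <<'E'
from h import *
im,d,W=cloud("top"); cv2.imwrite("pics/end.png",cv2.resize(im[110:310,215:375],None,fx=3,fy=3))
Z=W[...,2]; hsv=cv2.cvtColor(im,cv2.COLOR_BGR2HSV); V=hsv[...,2]
roi=np.zeros(Z.shape,bool); roi[150:250,235:350]=1
def rep(n,m):
    nn,l,s,c=cv2.connectedComponentsWithStats((m&roi).astype(np.uint8))
    for i in range(1,nn):
        if s[i,4]<15: continue
        p=W[l==i]; r=cv2.minAreaRect(p[:,:2].astype(np.float32)*1000); print(n,s[i,4],np.median(p,0).round(4),np.round(r[0],1),np.round(r[1],1))
rep("stop",(Z>.022)&(Z<.034)&(V<70)); rep("pad",(Z>.045)&(Z<.058)); rep("lip",(Z>.062)&(Z<.076)&(V<80))
rep("brown",(Z>.11)&(Z<.122)&(hsv[...,0]<30)); rep("blue",(Z>.11)&(Z<.122)&(hsv[...,0]>100))
o=env.get_obs();print(o['time_s'],o['tool_pos'],o['force'])
E
```

```text
stop 56 [0.6067 0.0019 0.0282] [605.8   1.5] [16.3 28.2]
stop 63 [0.5704 0.0176 0.0276] [571.7  17.9] [15.1 35.8]
pad 256 [ 0.5667 -0.0318  0.0517] [561.8 -27.4] [46.9 63.1]
lip 51 [ 0.6105 -0.258   0.0726] [ 612.7 -256.1] [42.2 10.8]
lip 87 [ 0.5782 -0.0073  0.0685] [579.3  -6.8] [ 8.8 73.7]
brown 445 [ 0.4786 -0.2098  0.1158] [ 476.8 -209.4] [ 19.5 147.8]
brown 35 [ 0.4515 -0.2433  0.1127] [ 453.3 -243.4] [ 3.7 60.2]
blue 502 [ 0.461  -0.2281  0.1159] [ 469. -234.] [ 27.4 145.2]
10.25 [0.6583222  0.16731033 0.23121798] [ 0.43109931  6.46476565 -0.30398302]
```

View pics/end.png

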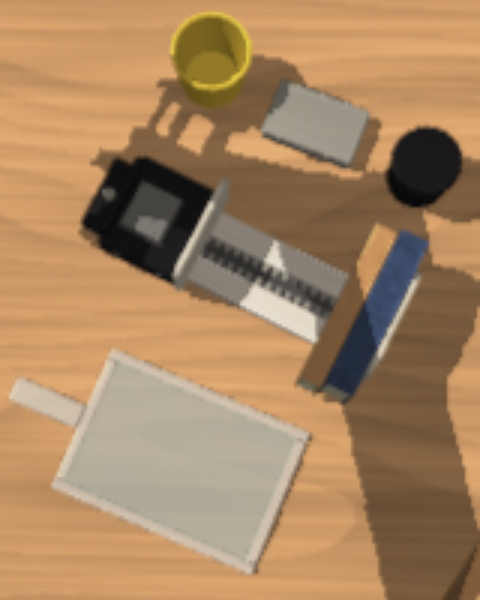

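The carriage (150,215 in the crop) is right against the stop block (105,200). The lip moved 111 mm, the pad's top is back at 51.7 mm, the books stand where they were, and the other things look undisturbed.

Emit:
arm_command:
  series:
    - [[0,0,0],0]
    - [[0,0,0],0]
    - [[0,0,0],0]
    - [[0,0,0],0]
    - [[0,0,0],0]

```text
time_s: 10.75
tool_pos: [0.6568, 0.1523, 0.2326]
tool_rot: [180.0, -0.0, 64.6]
force: [-0.0, -0.4, 0.3]
grip_width: 0.0006
grasp_force: 0.0
```

```bash
python3 -c "
from cell import env
print(env.sign_off())"
```

```text
the job is handed in; nothing more can be done
None
```

The sliding end is back against the stop with its key up, the two books are still standing in place, and the job is handed in at about 11 s; sign-off gave no verdict, so this rests on my last camera check.

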